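Pack the hand-wash caddy in the laundry room

TASK

Pack the hand-wash kit into the white divided caddy: lay the scrubbing brush without a handle, bristles down, in the long bay, the block of soap flat in the widest of the three short bays, and stand the handleless dosing cup (mouth up) and the round bottle upright in the two small bays, one in each, either way round. Everything must rest on the caddy's floor. Leave the look-alikes (the brush with a handle, the mug, the square bottle), the carton and the big bottle standing where they are, and do not shift the caddy far.

Things in the scene. Friction and masses are not known exactly. Their poses are not given: they have to be found in the camera images.
- caddy: Loose white plastic tray, 0.9 kg, 276 (x) x 162 (y) mm plus a 16 mm lug at each end; walls and dividers 30 mm high, 4 thick, floor 5 thick. Origin: centre of underside, z up. Bays, inside x by y in mm, and centre: long bay 268 x 70 at (0, +42); on the -y side the wide short bay 116 x 80 at (-76, -37) and two small bays, each 72 x 80, at (+22, -37) and (+98, -37).
- scrub_brush: Scrubbing brush without a handle, belongs in the long bay: wooden block 95 (x) x 42 (y) x 25 mm on cream bristles 20 mm high (rigid), 45 mm high in all, 0.1 kg, bristles down. Origin: centre of the underside; x along its length, z up.
- soap: Plain cream block of laundry soap, belongs in the wide short bay: 85 (x) x 50 (y) x 45 mm high, about 0.2 kg. Origin: centre of the underside; z up.
- dosing_cup: Small white plastic cup without a handle, open at the top, belongs in a small bay: 54 mm across at the rim, a little narrower at the foot, 55 mm high, wall 3 mm, 40 g. Origin: centre of the underside; z up.
- round_bottle: Off-white round plastic bottle, closed, belongs in a small bay: body 48 mm across with straight sides to 99 mm height, then a shoulder and a round white cap 28 mm across, 130 mm high in all, about 0.2 kg. Origin: centre of the underside; z up.
- handled_brush: Look-alike, leave it: brush with the same wood and bristles but with a wooden handle; 160 mm long along x, head 80 x 42 mm towards +x, handle 16 mm thick towards -x, 45 mm high. Origin: at the middle of its length, at the height of the bristle tips; z up.
- mug: Look-alike, leave it: white ceramic mug 68 mm across, 80 mm high, with a handle at its +y side that reaches about 65 mm from the axis. Origin: centre of the underside; z up.
- square_bottle: Look-alike, leave it: off-white bottle of square section 48 x 48 mm, flat shoulder at 100 mm, the same round white cap, 130 mm high. Origin: centre of the underside; z up.
- carton: Bystander: paper carton with a red band, 60 (x) x 90 (y) x 130 mm high. Origin: centre of the underside; z up.
- jug: Bystander: big white round detergent bottle with a blue label, 84 mm across, 170 mm high. Origin: centre of the underside; z up.
Mind the look-alikes: they are no part of the job. Leave any green, orange or purple look-alike of the scrub_brush alone.

How it is judged:
By the outcome, as a careful person would: the job done as asked, in the order asked, and still so for the second after the job is handed in, with the robot touching nothing.
It also fails if it takes over 118 s, if anything falls off the work surface, if the arm or the gripper's body presses on something with over 40 N, if the wrist force passes 120 N, or if a joint passes its speed limit or range.

ROBOT

A 7-joint arm with a two-finger parallel gripper is mounted at the origin on the work surface. World frame = base frame: x ahead of the robot, y to its left, z up, the work surface at z = 0. Lengths are in m, angles in rad, forces in N, time in s.
With the tool pointing down it reaches from about 0.4 to 0.875 m from the base axis. Payload 19.3 kg.
Tool frame: the origin (TCP) lies at the very end of the fingers, on their centre line; the grasp point (between the pads) lies 19 mm behind it; z points along the fingers, y is the line along which they close (so a half turn about z gives the same grasp; the last joint's range is limited). The gripper opens to 85 mm and grips with 20 to 120 N. Pads are 22 mm wide; open, the fingers measure 114 mm over their backs; the gripper's body (76 mm by 85 mm) begins 54 mm behind the grasp point. The pads swing forward as they close: fully open they stand 13 mm farther back than shut.
Start: joints at [-1.406, 0.521, -0.036, 1.599, 0.021, 1.021, -0.113], TCP at [0.145, 0.608, 0.231] pointing down, gripper open.
Joint ranges: [-2.91, 2.91], [-0.3, 2.13], [-1.5, 1.42], [0.17, 2.43], [-1.26, 4.41], [0.16, 1.93], [-2.52, 2.52]. Speed limits (rad/s): [1.89, 1.89, 2.39, 2.39, 3.01, 3.01, 3.01].

INTERFACE

Orientations are given as [roll, pitch, yaw] about the fixed x, y, z axes, in that order (R = Rz(yaw) Ry(pitch) Rx(roll)).
In Python, from workcell import bot gives the robot as it stands.
- The arm moves only by the shell command python3 -m crank 'ROWS' [FORCE]. ROWS is a JSON object of lists of equal length, an entry for each row: "travel": the shift along the world's x, y, z in cm, a list of three; "turn": the turn, a rotation vector about the world's x, y, z in degrees, a list of three; "gripper": the closure, from 0 (fully open) to 1 (shut). A call has exactly 5 rows; each row is the pose to reach, as a shift and turn from the pose commanded when the call began; what a row does not reach only later rows make up. A row lasts 1/10 s, in which the tool goes at most 50 mm and 8.59 degrees, less where a joint would pass 70% of its speed; a pose out of reach is approached as far as the arm can. A call with a gripper value outside its range is refused whole. The fingers move at their own pace and stop on an object; FORCE is the grip in N (left out, the last holds). Time passes only in rows, so rows that repeat a pose let the fingers close, or fill a call up. It gives the time, the measured TCP pose, the force, the opening and the grip force at its end, in the units of the state.
- bot.observe(): the state, without advancing time (a new reading comes with each control period).
- bot.grab_frame(name): name is "side" or "top" or "wrist"; returns a dict with "pixels" (480x640x3 uint8, red, green, blue), "fx", "fy", "cx", "cy" (pixels), "extrinsics" (4x4, takes a point from world to camera coordinates). Camera axes: x right, y down, z forward; pixel columns grow to the right and rows downward; lengths in m; the calibration is good to about 2 mm. The wrist camera is an equidistant fisheye: a pixel r from the principal point sees the ray r / f radians off the axis. A picture is of the moment at which its call begins. There is no depth.
- bot.job_done(): hands the job in; it is judged then, once.
The state is a dict: "clock": time; "qpos": joint angles; "qd": joint speeds; "joint_efforts": joint torques, N m; "position": TCP position; "tool_rot": TCP orientation; "force": force on the tool from outside, world axes, zero at the start; "moment": the same for the moment, N m; "grip_width": finger opening in m; "finger_force": force on a finger pad.
Only numpy, scipy, OpenCV 4.12 (cv2) and the standard library are available. Lean on these libraries where they do the work, as an engineer would, in place of code of your own. Each camera call takes 0.05 s, during which the arm holds its last target. There are 200 camera calls.

## Working session

There is one attempt and no reset: what is moved stays moved. The work goes in short steps, Python scripts to look and compute and a shell command to move; the robot and the scene stay as the last step left them, time stands still between calls to the robot, and variables do not carry over. Pictures are saved under pics/ and viewed, at most 14 in all, crops included, and the job is handed in when it is done.

```bash
mkdir -p pics; ls; python3 - <<'E'
from workcell import bot
import cv2,numpy as np
s=bot.observe()
print({k:np.round(v,3).tolist() for k,v in s.items()})
for n in ("top","side"):
    f=bot.grab_frame(n); cv2.imwrite(f"pics/{n}0.png",f["pixels"][...,::-1])
    print(n,f["fx"],f["fy"],f["cx"],f["cy"],np.round(f["extrinsics"],4).tolist())
    np.savez(f"pics/{n}0.npz",**f)
E
```

```text
pics
{'clock': 0.0, 'qpos': [-1.406, 0.522, -0.036, 1.6, 0.021, 1.021, -0.113], 'qd': [0.001, 0.001, 0.0, -0.0, -0.0, -0.0, 0.0], 'joint_efforts': [-0.001, -92.714, 1.98, -36.992, 0.018, 0.008, 0.0], 'position': [0.145, 0.608, 0.231], 'tool_rot': [-3.14, 0.0, 2.907], 'force': [-0.039, -0.186, 0.397], 'moment': [-0.014, 0.082, -0.057], 'finger_force': 0.0, 'grip_width': 0.085}
top 588.7663423080434 588.7663423080434 331.52640686875384 241.2069543227285 [[0.0172, -0.9998, 0.0088, -0.0238], [-0.9904, -0.0182, -0.137, 0.5921], [0.1371, -0.0063, -0.9905, 1.409], [0.0, 0.0, 0.0, 1.0]]
side 504.4416689821032 504.4416689821032 316.79042547327884 239.28067948012037 [[0.9755, -0.2197, -0.0112, -0.5832], [-0.1543, -0.6471, -0.7467, 0.1294], [0.1568, 0.7301, -0.6651, 1.1742], [0.0, 0.0, 0.0, 1.0]]
```

View pics/top0.png

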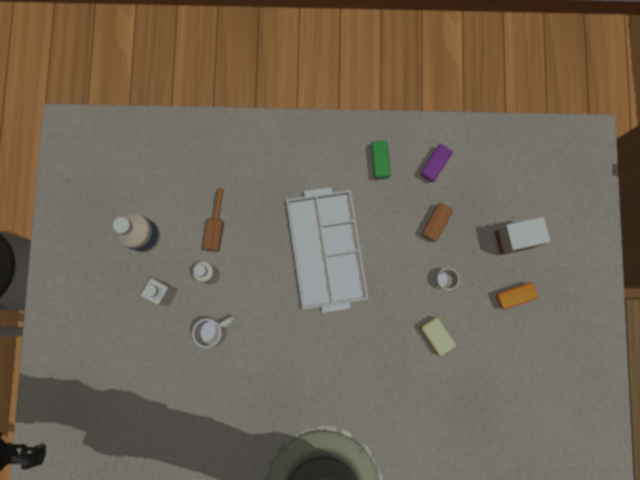

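View pics/side0.png

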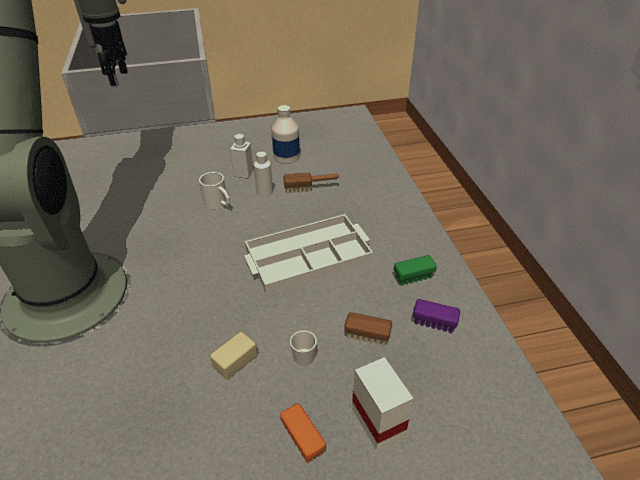

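The top view shows the caddy at (327,249), with the long bay to the left (+y) and the wide bay at the bottom (-x). The soap is at (439,336), the cup at (447,279) and the round bottle at (203,271).

Brush candidates in the top view:
- brown without a handle (437,222)
- handled (213,235)
- green (381,160)
- purple (437,162)
- orange (517,295)

Cup candidates are the cup (447,279) and the mug with its handle (208,332). Bottle candidates are round (203,271), square (154,291) and the jug (133,231). The soap could only be confused with the orange block or the carton (522,235).

I choose brown (437,222), cup (447,279), bottle (203,271) and soap (439,336), and will check them in a close crop.

```bash
cat > h.py <<'E'
import numpy as np,cv2
def load(n): return dict(np.load(f"pics/{n}.npz"))
def ray(f,u,v):
    E=f["extrinsics"];R,t=E[:3,:3],E[:3,3]
    d=R.T@np.array([(u-f["cx"])/f["fx"],(v-f["cy"])/f["fy"],1.]);return -R.T@t,d/np.linalg.norm(d)
def plane(f,uv,z):
    c,d=ray(f,*uv);return c+d*(z-c[2])/d[2]
def tri(f,a,g,b):
    c1,d1=ray(f,*a);c2,d2=ray(g,*b)
    s=np.linalg.lstsq(np.c_[d1,-d2],c2-c1,rcond=None)[0]
    p,q=c1+d1*s[0],c2+d2*s[1];return (p+q)/2,np.linalg.norm(p-q)
def proj(f,p):
    q=f["extrinsics"][:3,:3]@p+f["extrinsics"][:3,3];return np.array([f["fx"]*q[0]/q[2]+f["cx"],f["fy"]*q[1]/q[2]+f["cy"]])
E
python3 - <<'E'
from h import *
t,s=load("top0"),load("side0")
def crop(f,x,y,w,h,k): return cv2.resize(f["pixels"][y:y+h,x:x+w,::-1],None,fx=k,fy=k,interpolation=cv2.INTER_CUBIC)
a=np.zeros((600,800,3),np.uint8)
for im,x,y in ((crop(t,410,195,60,170,3.5),0,0),(crop(t,280,180,95,140,3),215,0),(crop(t,180,250,50,45,4),505,0),(crop(s,200,300,200,80,2),0,438) if 0 else (crop(s,205,300,195,85,2.05),400,425),(crop(s,240,210,135,80,2.9),400,190),(crop(s,235,145,50,55,4),0,0) if 0 else (crop(s,240,145,40,55,3),710,0)):
    h,w=im.shape[:2]; h=min(h,600-y);w=min(w,800-x); a[y:y+h,x:x+w]=im[:h,:w]
cv2.imwrite("pics/crop1.png",a)
E
```

```text
(no output)
```

View pics/crop1.png

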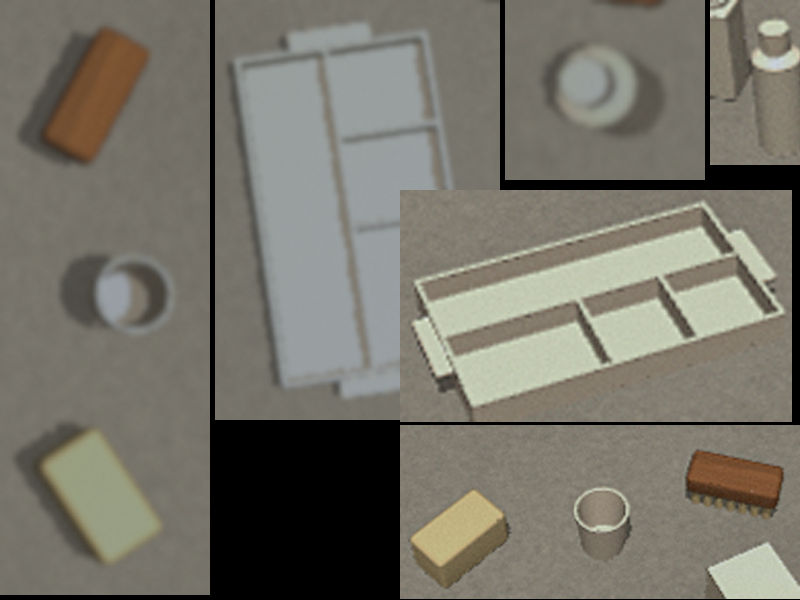

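The crop confirms the plain brown brush, the handleless cup, the soap, the round-shouldered bottle and the caddy. The long bay is on +y and the wide bay on -x. Next I triangulate the corners I read off.

```bash
python3 - <<'E'
from h import *
t,s=load("top0"),load("side0")
T=lambda x,y:(410+x/3.5,195+y/3.5); S=lambda x,y:(205+(x-400)/2.05,300+(y-425)/2.05)
C=lambda x,y:(280+(x-215)/3,180+y/3); D=lambda x,y:(240+(x-400)/2.9,210+(y-190)/2.9)
P={"brush+x":(T(103,27),S(783,465)),"brush-x":(T(44,133),S(695,451)),
"soap1":(T(97,430),S(507,523)),"soap2":(T(40,465),S(475,492)),"soap3":(T(108,565),S(413,540)),"soap4":(T(160,525),S(443,566)),
"cup":(T(134,293),S(602,510)),"bot":((180+75/4,250+84/4),(240+64/3,145+26/3)),
"cad-+":(C(282,388),D(415,283)),"cad++":(C(232,58),D(705,203)),"cad+-":(C(428,33),D(782,313)),"cad--":((367,299),D(472,405))}
for k,(a,b) in P.items():
    p,e=tri(t,a,s,b);print(k,(p*1000).round(1),round(e*1000,1))
# mask-based
hsv=cv2.cvtColor(t["pixels"],cv2.COLOR_RGB2HSV)
for n,box,lo,hi,z in (("brush",(410,195,60,60),(3,110,50),(15,255,255),.045),("soap",(410,310,60,55),(22,60,120),(40,255,255),.045),("soapT",(410,310,60,55),(22,60,165),(40,255,255),.045)):
    x,y,w,h=box;m=cv2.inRange(hsv,lo,hi);z0=np.zeros_like(m);z0[y:y+h,x:x+w]=m[y:y+h,x:x+w]
    c=max(cv2.findContours(z0,0,2)[0],key=cv2.contourArea);r=cv2.boxPoints(cv2.minAreaRect(c))
    q=np.array([plane(t,u,z)[:2] for u in r]);l=np.linalg.norm(np.roll(q,-1,0)-q,axis=1)
    d=(q[1]-q[0]) if l[0]>l[1] else q[2]-q[1]
    print(n,(q.mean(0)*1000).round(1),(l[:2]*1000).round(1),np.degrees(np.arctan2(d[1],d[0])).round(1))
E
```

```text
brush+x [ 693.9 -279.    48.2] 2.7
brush-x [ 615.6 -237.3   43.7] 2.0
soap1 [ 411.5 -275.1   33.6] 3.5
soap2 [ 386.  -234.4   39.1] 1.9
soap3 [ 320.3 -280.3   41.8] 4.5
soap4 [ 346.9 -316.4   42. ] 2.4
cup [ 504.3 -297.3   55.6] 0.6
bot [507.4 289.9 130.2] 3.6
cad-+ [425.8  55.1  28. ] 2.0
cad++ [698.5 103.4  27.5] 0.6
cad+- [721.2 -59.9  33.6] 0.2
cad-- [ 453.2 -102.6   31.5] 1.1
brush [ 645.1 -272.5] [92.6 39.1] -28.0
soap [ 364.2 -257. ] [42.2 88.5] -177.1Traceback (most recent call last):
  File "<stdin>", line 15, in <module>
ValueError: max() iterable argument is empty
```

Heights match the text: brush 45, cup 55, bottle 130, rim 30 and soap about 42 mm. Estimated poses:

| Item | x (mm) | y (mm) | Yaw (deg) |
|---|---|---|---|
| Caddy | 575 | -1 | 9.5 |
| Brush | 645 | -275 | -28 |
| Soap | 366 | -276 | 34 |
| Cup | 504 | -297 | – |
| Bottle | 507 | 290 | – |

Moving towards the brush.

```bash

python3 -m crank '{"travel":[[2.5,-4.4,0],[5,-8.8,0],[7.5,-13.2,0],[10,-17.6,0],[12.5,-22,0]],"turn":[[0,0,-3],[0,0,-6],[0,0,-9],[0,0,-12],[0,0,-14.6]],"gripper":[0,0,0,0,0]}'
python3 -m crank '{"travel":[[2.5,-4.4,0],[5,-8.8,0],[7.5,-13.2,0],[10,-17.6,0],[12.5,-22,0]],"turn":[[0,0,0],[0,0,0],[0,0,0],[0,0,0],[0,0,0]],"gripper":[0,0,0,0,0]}'
python3 -m crank '{"travel":[[2.5,-4.4,0],[5,-8.8,0],[7.5,-13.2,0],[10,-17.6,0],[12.5,-22,0]],"turn":[[0,0,0],[0,0,0],[0,0,0],[0,0,0],[0,0,0]],"gripper":[0,0,0,0,0]}'
```

```text
clock: 0.6
position: [0.2695, 0.3885, 0.2312]
tool_rot: [-3.141, -0.0, 2.65]
force: [1.2, 0.8, -0.5]
grip_width: 0.0853
finger_force: 0.0
clock: 1.1
position: [0.393, 0.1712, 0.2314]
tool_rot: [3.141, 0.0, 2.652]
force: [1.6, 1.0, 0.1]
grip_width: 0.0855
finger_force: 0.0
clock: 1.6
position: [0.5165, -0.0462, 0.2312]
tool_rot: [3.142, -0.0, 2.652]
force: [0.2, 1.6, 0.1]
grip_width: 0.0855
finger_force: 0.0
```

```bash

python3 -m crank '{"travel":[[2.5,-4.4,0],[5,-8.8,0],[7.5,-13.2,0],[10,-17.6,0],[12.5,-22,0]],"turn":[[0,0,0],[0,0,0],[0,0,0],[0,0,0],[0,0,0]],"gripper":[0,0,0,0,0]}'
python3 -m crank '{"travel":[[0.4,-0.8,-1],[0.4,-0.8,-4],[0.4,-0.8,-6],[0.4,-0.8,-6],[0.4,-0.8,-6]],"turn":[[0,0,0],[0,0,0],[0,0,0],[0,0,0],[0,0,0]],"gripper":[0,0,0,0,0]}'
python3 - <<'E'
from workcell import bot
import cv2,numpy as np
f=bot.grab_frame("wrist"); np.savez("pics/wrist1.npz",**f); cv2.imwrite("pics/wrist1.png",f["pixels"][...,::-1])
print(f["fx"],f["cx"],f["cy"],np.round(f["extrinsics"],3).tolist())
E
```

```text
clock: 2.1
position: [0.64, -0.2634, 0.2309]
tool_rot: [3.141, -0.001, 2.652]
force: [0.5, 0.2, -0.0]
grip_width: 0.0851
finger_force: 0.0
clock: 2.6
position: [0.6435, -0.2695, 0.1717]
tool_rot: [-3.141, -0.0, 2.652]
force: [-0.1, 0.2, 0.6]
grip_width: 0.0855
finger_force: 0.0
371.64829954431775 325.4428953143871 240.5493401444905 [[0.47, 0.883, -0.001, -0.064], [0.837, -0.445, 0.318, -0.681], [0.281, -0.15, -0.948, 0.102], [0.0, 0.0, 0.0, 1.0]]
```

View pics/wrist1.png

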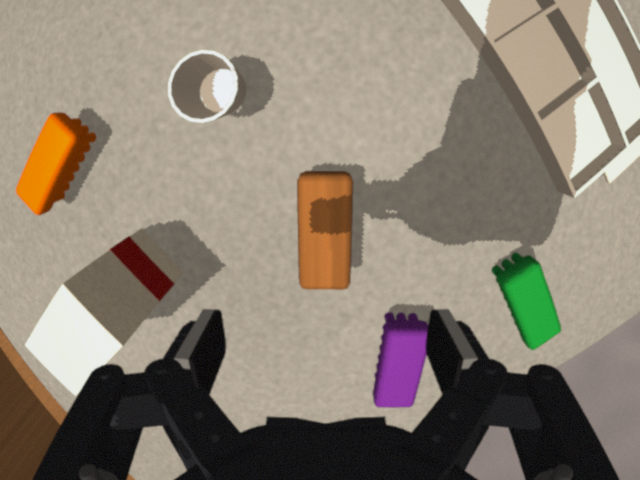

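The wrist view shows the brown brush at (326,230), corners (299,173)–(352,290), aligned between the fingers. The cup rim is at (204,86) and the caddy's near corner at (573,195). I cast these fisheye rays as a third view.

```bash
cat >> h.py <<'E'
_r=ray
def ray(f,u,v):
    E=f["extrinsics"]
    if f["fx"]>400: return _r(f,u,v)
    x=np.array([u-f["cx"],v-f["cy"]])/f["fx"];r=np.hypot(*x)+1e-12
    d=np.r_[x/r*np.sin(r),np.cos(r)];R,t=E[:3,:3],E[:3,3];return -R.T@t,R.T@d
E
python3 - <<'E'
from h import *
w,t=load("wrist1"),load("top0")
hsv=cv2.cvtColor(w["pixels"],cv2.COLOR_RGB2HSV);m=cv2.inRange(hsv,(5,100,40),(17,255,255));z=m*0;z[150:310,280:370]=m[150:310,280:370]
c=max(cv2.findContours(z,0,2)[0],key=cv2.contourArea);b=cv2.boxPoints(cv2.minAreaRect(c));print(b.round(0).tolist())
q=np.array([plane(w,u,.045)[:2]*1000 for u in b]);print(q.round(1).tolist(),q.mean(0))
for n,a,bb in (("cup",(448.3,278.7),(204,86)),("brushc",(437.7,221.9),(326,231)),("cad+-",(351,191),(573,195))):
    p,e=tri(t,a,w,bb);print(n,(p*1000).round(1),round(e*1000,1))
print("cup plane",plane(w,(204,86),.055)*1000)
E
```

```text
[[297.0, 289.0], [297.0, 171.0], [352.0, 171.0], [352.0, 289.0]]
[[676.6, -313.3], [594.4, -267.1], [613.2, -231.8], [697.3, -274.3]] [ 645.35506062 -271.62415779]
cup [ 504.6 -297.9   45. ] 3.3
brushc [ 640.7 -269.3   63.2] 4.3
cad+- [720.7 -59.7  34.5] 0.8
cup plane [ 507.05465466 -293.73690894   55.        ]
```

```bash

python3 -m crank '{"travel":[[0.1,-0.3,-4],[0.1,-0.3,-8],[0.1,-0.3,-11],[0.1,-0.3,-13.5],[0.1,-0.3,-14.6]],"turn":[[0,0,0],[0,0,0],[0,0,0],[0,0,0],[0,0,0]],"gripper":[0,0,0,0,0]}' 40
python3 -m crank '{"travel":[[0,0,0],[0,0,0],[0,0,0],[0,0,0],[0,0,0]],"turn":[[0,0,0],[0,0,0],[0,0,0],[0,0,0],[0,0,0]],"gripper":[0.3,0.6,1,1,1]}' 40
python3 -m crank '{"travel":[[0,0,0],[0,0,0],[0,0,2],[0,0,5],[0,0,8]],"turn":[[0,0,0],[0,0,0],[0,0,0],[0,0,0],[0,0,0]],"gripper":[1,1,1,1,1]}' 40
```

```text
clock: 3.15
position: [0.6443, -0.2723, 0.0243]
tool_rot: [-3.142, -0.001, 2.652]
force: [1.0, 0.3, -0.3]
grip_width: 0.0852
finger_force: 0.0
clock: 3.65
position: [0.6454, -0.2729, 0.0273]
tool_rot: [3.141, 0.002, 2.652]
force: [-1.0, 1.7, 8.2]
grip_width: 0.0411
finger_force: 40.7
clock: 4.15
position: [0.6445, -0.2727, 0.1072]
tool_rot: [3.142, 0.001, 2.652]
force: [-0.1, -0.7, -0.6]
grip_width: 0.041
finger_force: 41.1
```

```bash

python3 -m crank '{"travel":[[-1,4,1],[-2,8,2],[-3,12,2],[-4,16,2],[-5,20,2]],"turn":[[0,0,5],[0,0,10],[0,0,15],[0,0,20],[0,0,25]],"gripper":[1,1,1,1,1]}'
python3 -m crank '{"travel":[[-1,4,0],[-2,8,0],[-2.6,11.3,0],[-2.6,11.3,0],[-2.6,11.3,0]],"turn":[[0,0,5],[0,0,10],[0,0,12.5],[0,0,12.5],[0,0,12.5]],"gripper":[1,1,1,1,1]}'
python3 - <<'E'
from workcell import bot
import cv2,numpy as np
f=bot.grab_frame("wrist"); np.savez("pics/wrist2.npz",**f); cv2.imwrite("pics/wrist2.png",f["pixels"][...,::-1])
E
```

```text
clock: 4.65
position: [0.5943, -0.0711, 0.1266]
tool_rot: [3.142, 0.002, 3.092]
force: [1.2, -0.2, -1.3]
grip_width: 0.0411
finger_force: 41.2
clock: 5.15
position: [0.5688, 0.0409, 0.1263]
tool_rot: [-3.141, 0.001, -2.976]
force: [0.3, -1.3, -1.2]
grip_width: 0.041
finger_force: 41.2
```

View pics/wrist2.png

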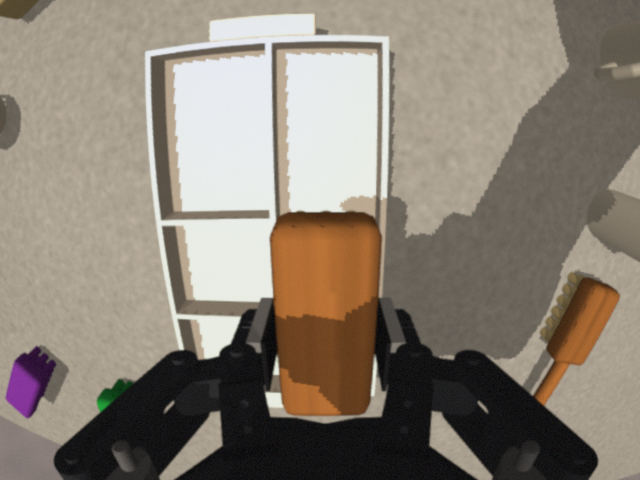

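The wrist view shows the held brush (275–380, 212–415) in line with the long bay. The bay walls are at x≈272 and 387 at the top of the picture. Lowering and releasing.

```bash

python3 - <<'E'
from h import *
w=load("wrist2")
for u in ((148,50),(389,38),(270,43),(163,219),(272,216),(180,310)): print(u,(plane(w,u,.03)*1000).round(1)[:2])
E
python3 -m crank '{"travel":[[0,0,-3],[0,0,-6],[0,0,-8],[0,0,-9],[0,0,-9.4]],"turn":[[0,0,0],[0,0,0],[0,0,0],[0,0,0],[0,0,0]],"gripper":[1,1,1,1,1]}'
python3 -m crank '{"travel":[[0,0,-0.1],[0,0,-0.1],[0,0,-0.1],[0,0,-0.1],[0,0,-0.1]],"turn":[[0,0,0],[0,0,0],[0,0,0],[0,0,0],[0,0,0]],"gripper":[1,1,1,1,1]}'
```

```text
(148, 50) [ 453.7 -100. ]
(389, 38) [428.   57.3]
(270, 43) [444.  -15.9]
(163, 219) [570.5 -76. ]
(272, 216) [556.2   2.1]
(180, 310) [641.9 -61.5]
clock: 5.7
position: [0.5681, 0.039, 0.032]
tool_rot: [-3.141, -0.001, -2.979]
force: [-21.4, -5.9, 57.8]
grip_width: 0.0413
finger_force: 47.9
clock: 6.2
position: [0.5683, 0.0391, 0.032]
tool_rot: [-3.141, -0.0, -2.978]
force: [-11.4, -2.0, 20.4]
grip_width: 0.0413
finger_force: 44.1
```

```bash

python3 -m crank '{"travel":[[0,0,0.2],[0,0,0.2],[0,0,0.2],[0,0,1],[0,0,2]],"turn":[[0,0,0],[0,0,0],[0,0,0],[0,0,0],[0,0,0]],"gripper":[0.35,0.2,0.2,0.1,0]}'
python3 -m crank '{"travel":[[0,0,3],[0,0,6],[0,0,9],[0,0,11],[0,0,11]],"turn":[[0,0,0],[0,0,0],[0,0,0],[0,0,0],[0,0,0]],"gripper":[0,0,0,0,0]}'
python3 - <<'E'
from workcell import bot
import cv2,numpy as np
f=bot.grab_frame("wrist"); np.savez("pics/wrist3.npz",**f)
g=bot.grab_frame("side"); np.savez("pics/side3.npz",**g)
cv2.imwrite("pics/c3.png",np.hstack([cv2.resize(f["pixels"],(400,300)),cv2.resize(g["pixels"][190:310,210:390],(400,267))[:300] if 0 else cv2.resize(g["pixels"][180:300,220:380],(400,300))])[...,::-1])
E
```

```text
clock: 6.7
position: [0.5683, 0.0403, 0.0508]
tool_rot: [-3.142, -0.001, -2.977]
force: [-0.0, -0.9, -0.6]
grip_width: 0.0853
finger_force: 0.0
clock: 7.2
position: [0.5698, 0.0405, 0.1638]
tool_rot: [3.142, 0.005, -2.977]
force: [0.0, -0.5, -0.7]
grip_width: 0.0856
finger_force: 0.0
```

View pics/c3.png

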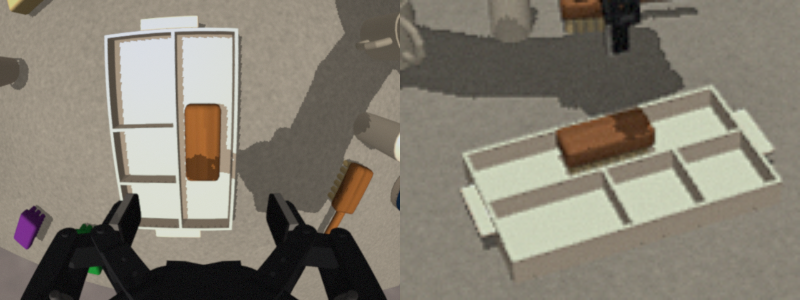

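The left panel shows the brush lying in the long bay at (202,142), and the right panel shows it flat at (607,140). Next is the soap: turn -155° in all while moving (-20.4, -31.6) cm.

```bash

python3 -m crank '{"travel":[[-1,-1.6,0],[-2,-3.2,0],[-3,-4.8,0],[-4,-6.4,0],[-5,-8,0]],"turn":[[0,0,-8],[0,0,-16],[0,0,-24],[0,0,-32],[0,0,-40]],"gripper":[0,0,0,0,0]}'
python3 -m crank '{"travel":[[-1,-1.6,0],[-2,-3.2,0],[-3,-4.8,0],[-4,-6.4,0],[-5,-8,0]],"turn":[[0,0,-8],[0,0,-16],[0,0,-24],[0,0,-32],[0,0,-40]],"gripper":[0,0,0,0,0]}'
python3 -m crank '{"travel":[[-1,-1.6,0],[-2,-3.2,0],[-3,-4.8,0],[-4,-6.4,0],[-5,-8,0]],"turn":[[0,0,-8],[0,0,-16],[0,0,-24],[0,0,-32],[0,0,-40]],"gripper":[0,0,0,0,0]}'
python3 -m crank '{"travel":[[-1,-1.6,0],[-2,-3.2,0],[-3,-4.8,0],[-4,-6.4,0],[-5.4,-7.6,0]],"turn":[[0,0,-8],[0,0,-16],[0,0,-24],[0,0,-32],[0,0,-35.4]],"gripper":[0,0,0,0,0]}'
python3 - <<'E'
from workcell import bot
import cv2,numpy as np
f=bot.grab_frame("wrist"); np.savez("pics/wrist4.npz",**f);cv2.imwrite("pics/wrist4.png",f["pixels"][...,::-1])
from h import *
w=f
hsv=cv2.cvtColor(w["pixels"],cv2.COLOR_RGB2HSV);m=cv2.inRange(hsv,(18,70,60),(40,255,255))
c=max(cv2.findContours(m,0,2)[0],key=cv2.contourArea);b=cv2.boxPoints(cv2.minAreaRect(c));print(b.round(0).tolist())
q=np.array([plane(w,u,.045)[:2]*1000 for u in b]);print(q.round(1).tolist(),q.mean(0))
E
```

```text
clock: 7.8
position: [0.5175, -0.0403, 0.1596]
tool_rot: [-3.141, -0.001, 2.603]
force: [0.4, 0.2, -0.7]
grip_width: 0.0853
finger_force: 0.0
clock: 8.3
position: [0.4675, -0.1202, 0.1597]
tool_rot: [-3.14, -0.0, 1.904]
force: [0.7, -0.3, 0.3]
grip_width: 0.0855
finger_force: 0.0
clock: 8.8
position: [0.4176, -0.2001, 0.1598]
tool_rot: [-3.141, 0.0, 1.206]
force: [0.0, -0.3, 0.4]
grip_width: 0.0858
finger_force: 0.0
clock: 9.3
position: [0.3637, -0.2763, 0.1598]
tool_rot: [-3.141, 0.002, 0.59]
force: [0.6, 0.4, -0.2]
grip_width: 0.0853
finger_force: 0.0
[[289.0, 164.0], [358.0, 164.0], [358.0, 280.0], [289.0, 280.0]]
[[392.9, -227.2], [419.4, -266.9], [347.9, -317.4], [318.7, -273.9]] [ 369.7260999  -271.33354301]
```

View pics/wrist4.png

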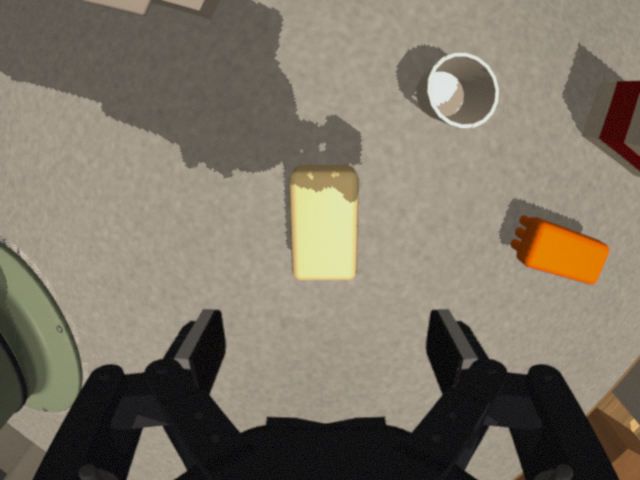

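The wrist view shows the soap at (324,222), centred between the fingers with its long axis along the tool. The clear cup rim is at (463,90). The ray puts the soap at (368,-273), consistent with the two-view fix.

```bash

python3 -m crank '{"travel":[[0.4,0.3,-4],[0.4,0.3,-8],[0.4,0.3,-11],[0.4,0.3,-12.5],[0.4,0.3,-13.4]],"turn":[[0,0,0],[0,0,0],[0,0,0],[0,0,0],[0,0,0]],"gripper":[0,0,0,0,0]}' 50
python3 -m crank '{"travel":[[0,0,0],[0,0,0],[0,0,0],[0,0,0],[0,0,0]],"turn":[[0,0,0],[0,0,0],[0,0,0],[0,0,0],[0,0,0]],"gripper":[0.3,0.6,1,1,1]}' 50
python3 -m crank '{"travel":[[0,0,0],[0,0,0],[0,0,2],[0,0,6],[0,0,10]],"turn":[[0,0,0],[0,0,0],[0,0,0],[0,0,0],[0,0,0]],"gripper":[1,1,1,1,1]}' 50
```

```text
clock: 9.85
position: [0.3673, -0.2723, 0.025]
tool_rot: [-3.14, 0.001, 0.595]
force: [-0.2, 0.8, -0.1]
grip_width: 0.0854
finger_force: 0.0
clock: 10.35
position: [0.3687, -0.2728, 0.0273]
tool_rot: [3.141, -0.001, 0.595]
force: [-2.6, -0.1, 7.9]
grip_width: 0.0488
finger_force: 50.9
clock: 10.85
position: [0.3679, -0.2724, 0.1279]
tool_rot: [-3.141, 0.001, 0.594]
force: [1.3, -0.2, -2.4]
grip_width: 0.0487
finger_force: 54.3
```

```bash

python3 -m crank '{"travel":[[2,3.5,0],[5,8,0],[7.5,12,0],[10,16,0],[12.5,20,0]],"turn":[[0,0,-5],[0,0,-10],[0,0,-15],[0,0,-20],[0,0,-24.5]],"gripper":[1,1,1,1,1]}'
python3 -m crank '{"travel":[[1.3,2.3,0],[1.3,2.3,0],[1.3,2.3,0],[1.3,2.3,0],[1.3,2.3,0]],"turn":[[0,0,0],[0,0,0],[0,0,0],[0,0,0],[0,0,0]],"gripper":[1,1,1,1,1]}'
python3 - <<'E'
from workcell import bot
import cv2,numpy as np
f=bot.grab_frame("wrist"); np.savez("pics/wrist5.npz",**f)
cv2.imwrite("pics/c5.png",f["pixels"][...,::-1])
E
```

```text
clock: 11.35
position: [0.4944, -0.07, 0.1271]
tool_rot: [-3.141, -0.001, 0.164]
force: [1.1, -0.9, -2.7]
grip_width: 0.049
finger_force: 54.4
clock: 11.85
position: [0.5061, -0.0505, 0.1266]
tool_rot: [-3.141, -0.0, 0.165]
force: [-0.0, -0.4, -2.0]
grip_width: 0.0488
finger_force: 54.4
```

View pics/c5.png

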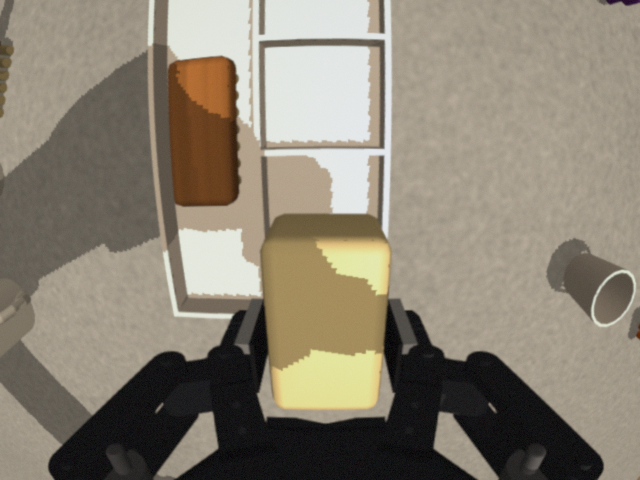

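The soap (265–388, 215–408) hangs over the wide bay, parallel to its walls (263 and 387). The short divider is at row 152. I check the bay centre before lowering.

```bash

python3 - <<'E'
from h import *
w=load("wrist5")
a,b=[plane(w,u,.03)[:2]*1000 for u in ((258,153),(388,152))]
c,d=[plane(w,u,.03)[:2]*1000 for u in ((258,40),(388,38))]
print(a,b,np.linalg.norm(a-b),"yaw",np.degrees(np.arctan2(b[1]-a[1],b[0]-a[0]))+90)
y=np.radians(9.5);ux=np.array([np.cos(y),np.sin(y)]);print("wide",(a+b)/2-60*ux,"smallmid",(a+b)/2+38*ux,"far",(c+d)/2+38*ux,c,d)
E
```

```text
[559.98483396   1.97520415] [574.31289463 -80.51819613] 83.72845640506378 yaw 9.853255205016708
wide [507.9717282  -49.17435234] smallmid [604.62771715 -32.99968697] far [678.02846015 -20.80665072] [633.23133171  13.29509558] [647.86788288 -67.45201506]
```

```bash

python3 -m crank '{"travel":[[0.1,0.1,-3],[0.1,0.1,-6],[0.1,0.1,-8],[0.1,0.1,-9],[0.1,0.1,-9.3]],"turn":[[0,0,0],[0,0,0],[0,0,0],[0,0,0],[0,0,0]],"gripper":[1,1,1,1,1]}'
python3 -m crank '{"travel":[[0,0,0],[0,0,0],[0,0,0],[0,0,0],[0,0,0]],"turn":[[0,0,0],[0,0,0],[0,0,0],[0,0,0],[0,0,0]],"gripper":[1,1,0.35,0.25,0.2]}'
python3 -m crank '{"travel":[[0,0,1],[0,0,4],[0,0,8],[0,0,12],[0,0,13]],"turn":[[0,0,0],[0,0,0],[0,0,0],[0,0,0],[0,0,0]],"gripper":[0.1,0,0,0,0]}'
```

```text
clock: 12.4
position: [0.5071, -0.0492, 0.0329]
tool_rot: [-3.142, 0.001, 0.166]
force: [-0.1, 0.2, -2.5]
grip_width: 0.0484
finger_force: 54.3
clock: 12.9
position: [0.5077, -0.0485, 0.0336]
tool_rot: [3.142, -0.001, 0.167]
force: [-0.5, -0.3, -0.4]
grip_width: 0.0679
finger_force: 0.0
clock: 13.4
position: [0.5084, -0.0492, 0.1672]
tool_rot: [3.141, -0.004, 0.166]
force: [1.2, -0.7, -0.5]
grip_width: 0.0856
finger_force: 0.0
```

```bash

python3 -m crank '{"travel":[[0,-4.8,0],[0,-9.6,0],[-0.1,-14.4,0],[-0.2,-19.2,0],[-0.3,-24,0]],"turn":[[0,0,0],[0,0,0],[0,0,0],[0,0,0],[0,0,0]],"gripper":[0,0,0,0,0]}'
python3 -m crank '{"travel":[[0,-0.8,0],[0,-0.8,0],[0,-0.8,0],[0,-0.8,0],[0,-0.8,0]],"turn":[[0,0,0],[0,0,0],[0,0,0],[0,0,0],[0,0,0]],"gripper":[0,0,0,0,0]}'
python3 - <<'E'
from workcell import bot
import cv2,numpy as np
from h import *
f=bot.grab_frame("wrist"); np.savez("pics/wrist6.npz",**f)
g=bot.grab_frame("side")
cv2.imwrite("pics/c6.png",np.hstack([f["pixels"][50:350,120:520],cv2.resize(g["pixels"][190:310,220:380],(400,300))])[...,::-1])
print("wrist4",plane(load("wrist4"),(463,90),.055)*1000)
E
```

```text
clock: 13.9
position: [0.5039, -0.2904, 0.1636]
tool_rot: [-3.141, 0.0, 0.167]
force: [1.2, -0.5, 0.6]
grip_width: 0.0857
finger_force: 0.0
clock: 14.4
position: [0.5049, -0.2953, 0.1633]
tool_rot: [-3.141, -0.0, 0.168]
force: [-1.2, 0.6, -0.1]
grip_width: 0.0855
finger_force: 0.0
wrist4 [ 504.32786154 -294.8176286    55.        ]
```

View pics/c6.png

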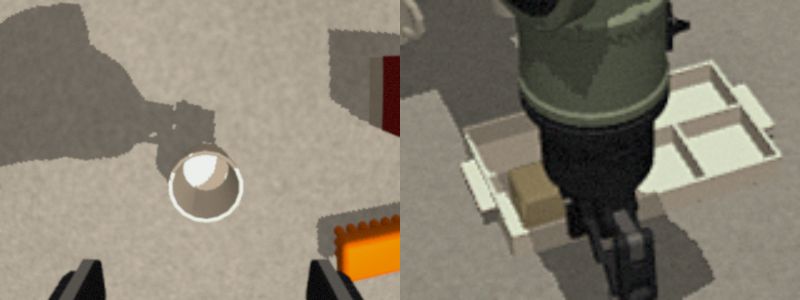

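The cup rim circle is at wrist pixel (326,236), and the soap sits in the wide bay (right panel, 538,195). I cast the rim centre and triangulate it against the top view.

```bash

python3 - <<'E'
from h import *
w,t,w4=load("wrist6"),load("top0"),load("wrist4")
print(plane(w,(326,236),.055)*1000, tri(w,(326,236),w4,(463,90)), tri(w,(326,236),t,(448.3,278.7)))
E
```

```text
[ 506.71357516 -295.90516873   55.        ] (array([ 0.50546901, -0.29600147,  0.05094607]), np.float64(0.00027278661952725807)) (array([ 0.50480178, -0.29726614,  0.05051487]), np.float64(0.002387165967344898))
```

```bash

python3 -m crank '{"travel":[[0.1,-0.1,-4],[0.1,-0.1,-8],[0.1,-0.1,-11],[0.1,-0.1,-12.5],[0.1,-0.1,-12.9]],"turn":[[0,0,0],[0,0,0],[0,0,0],[0,0,0],[0,0,0]],"gripper":[0,0,0,0,0]}' 25
python3 -m crank '{"travel":[[0,0,0],[0,0,0],[0,0,0],[0,0,0],[0,0,0]],"turn":[[0,0,0],[0,0,0],[0,0,0],[0,0,0],[0,0,0]],"gripper":[0.3,0.6,1,1,1]}' 25
python3 -m crank '{"travel":[[0,0,0],[0,0,0],[0,0,2],[0,0,6],[0,0,10]],"turn":[[0,0,0],[0,0,0],[0,0,0],[0,0,0],[0,0,0]],"gripper":[1,1,1,1,1]}' 25
```

```text
clock: 15.0
position: [0.505, -0.2973, 0.0333]
tool_rot: [-3.141, 0.001, 0.167]
force: [0.5, 1.2, 0.7]
grip_width: 0.0857
finger_force: 0.0
clock: 15.5
position: [0.5063, -0.2978, 0.0358]
tool_rot: [3.141, -0.002, 0.167]
force: [0.4, 2.2, 8.0]
grip_width: 0.0515
finger_force: 24.6
clock: 16.0
position: [0.5052, -0.2977, 0.1363]
tool_rot: [3.141, 0.0, 0.166]
force: [0.3, 0.3, 0.3]
grip_width: 0.0515
finger_force: 26.4
```

```bash

python3 -m crank '{"travel":[[2.5,4,0],[5,8,0],[7.5,12,0],[10,16,0],[12.5,20,0]],"turn":[[0,0,0],[0,0,0],[0,0,0],[0,0,0],[0,0,0]],"gripper":[1,1,1,1,1]}'
python3 -m crank '{"travel":[[2.5,4,0],[4.7,7.6,0],[4.7,7.6,0],[4.7,7.6,0],[4.7,7.6,0]],"turn":[[0,0,0],[0,0,0],[0,0,0],[0,0,0],[0,0,0]],"gripper":[1,1,1,1,1]}'
python3 - <<'E'
from workcell import bot
import cv2,numpy as np
f=bot.grab_frame("wrist"); np.savez("pics/wrist7.npz",**f)
cv2.imwrite("pics/c7.png",f["pixels"][...,::-1])
E
```

```text
clock: 16.5
position: [0.6315, -0.0956, 0.1355]
tool_rot: [3.142, -0.001, 0.167]
force: [0.8, -0.5, 0.5]
grip_width: 0.0515
finger_force: 26.4
clock: 17.0
position: [0.6772, -0.0226, 0.135]
tool_rot: [3.141, -0.0, 0.165]
force: [-0.6, -1.4, -0.9]
grip_width: 0.0513
finger_force: 26.4
```

View pics/c7.png

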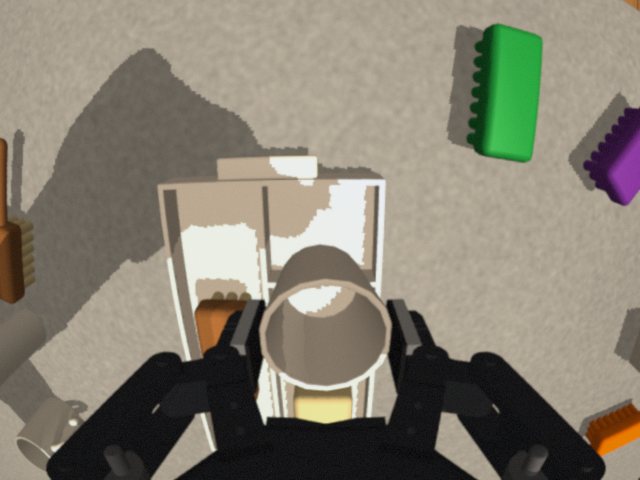

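The upright cup is held at (325,330). The far bay's end wall is at row 181 (x 265–384) and its near divider is at about row 284. I compute the bay centre from these.

```bash

python3 - <<'E'
from h import *
w=load("wrist7")
P=[plane(w,u,.03)[:2]*1000 for u in ((161,184),(266,183),(385,179),(380,282),(268,285))]
print(np.round(P,1).tolist(),np.mean(P[1:],0))
E
```

```text
[[699.5, 100.0], [710.6, 23.1], [726.6, -55.7], [651.6, -68.2], [635.5, 12.9]] [681.05798977 -21.97958319]
```

```bash

python3 -m crank '{"travel":[[0.2,0.1,-3],[0.2,0.1,-6],[0.2,0.1,-8],[0.2,0.1,-9],[0.2,0.1,-9.3]],"turn":[[0,0,0],[0,0,0],[0,0,0],[0,0,0],[0,0,0]],"gripper":[1,1,1,1,1]}'
python3 -m crank '{"travel":[[0,0,0],[0,0,0],[0,0,0],[0,0,0],[0,0,0]],"turn":[[0,0,0],[0,0,0],[0,0,0],[0,0,0],[0,0,0]],"gripper":[1,1,0.35,0.25,0.2]}'
python3 -m crank '{"travel":[[0,0,1],[0,0,4],[0,0,8],[0,0,12],[0,0,16]],"turn":[[0,0,0],[0,0,0],[0,0,0],[0,0,0],[0,0,0]],"gripper":[0.1,0,0,0,0]}'
```

```text
clock: 17.55
position: [0.6792, -0.0212, 0.0409]
tool_rot: [3.142, 0.001, 0.166]
force: [-2.6, 1.7, 8.1]
grip_width: 0.0514
finger_force: 27.1
clock: 18.05
position: [0.6796, -0.0206, 0.0416]
tool_rot: [-3.142, -0.0, 0.167]
force: [0.6, -0.3, 0.2]
grip_width: 0.0684
finger_force: 0.0
clock: 18.55
position: [0.6792, -0.0209, 0.2037]
tool_rot: [3.141, -0.0, 0.166]
force: [-0.7, 0.3, 0.4]
grip_width: 0.0853
finger_force: 0.0
```

```bash

python3 - <<'E'
from h import *
t,s=load("top0"),load("side0")
for n,u,z in (("sq cap",(154,289),.13),("mug rim",(207,332),.08),("mug handle tip",(231,321),.06),("jug",(121,225),.17),("cap",(202.5,267.5),.13),("body shoulder",(204,272),.1)): print(n,(plane(t,u,z)*1000).round(0))
print(tri(t,(198.75,271),s,(261.3,153.7)))
E
```

```text
sq cap [463. 390. 130.]
mug rim [367. 275.  80.]
mug handle tip [394. 223.  60.]
jug [603. 460. 170.]
cap [514. 282. 130.]
body shoulder [506. 284. 100.]
(array([0.50740016, 0.28993277, 0.13008057]), np.float64(0.0034599402746200996))
```

```bash

python3 -m crank '{"travel":[[-2.4,4,0],[-4.8,8,0],[-7.2,12,0],[-9.6,16,0],[-12,20,0]],"turn":[[0,0,8],[0,0,16],[0,0,24],[0,0,32],[0,0,40]],"gripper":[0,0,0,0,0]}'
python3 -m crank '{"travel":[[-1,2,0],[-2,4,0],[-3,6,0],[-4,8,0],[-5,10,0]],"turn":[[0,0,8],[0,0,16],[0,0,24],[0,0,32],[0,0,40]],"gripper":[0,0,0,0,0]}'
python3 -m crank '{"travel":[[0,0,0],[0,0,0],[0,0,0],[0,0,0],[0,0,0]],"turn":[[0,0,8],[0,0,16],[0,0,24],[0,0,24],[0,0,24]],"gripper":[0,0,0,0,0]}'
python3 - <<'E'
from workcell import bot
import cv2,numpy as np
f=bot.grab_frame("wrist"); np.savez("pics/wrist8.npz",**f)
cv2.imwrite("pics/c8.png",f["pixels"][...,::-1])
E
```

```text
clock: 19.05
position: [0.5583, 0.1807, 0.2021]
tool_rot: [3.141, -0.001, 0.87]
force: [1.3, -0.4, 0.3]
grip_width: 0.0857
finger_force: 0.0
clock: 19.55
position: [0.5091, 0.28, 0.2021]
tool_rot: [3.141, -0.0, 1.568]
force: [-0.0, 0.2, 0.1]
grip_width: 0.0851
finger_force: 0.0
clock: 20.05
position: [0.5096, 0.2791, 0.2018]
tool_rot: [3.141, -0.0, 1.977]
force: [1.2, 0.2, 0.1]
grip_width: 0.0855
finger_force: 0.0
```

View pics/c8.png

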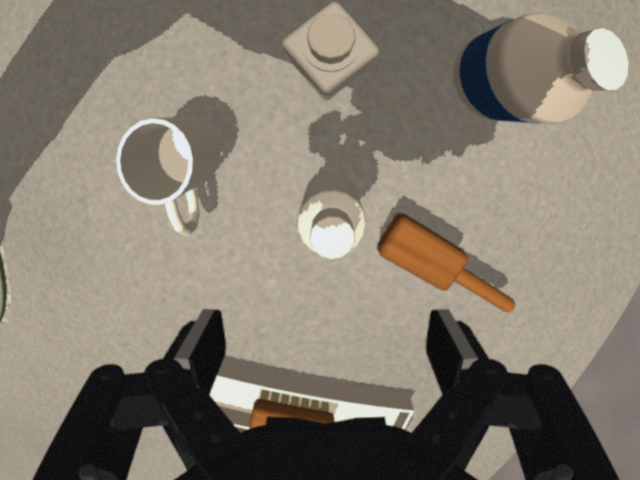

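The wrist view shows the round bottle's cap at (332,238) between the fingers. The square bottle is at (331,55), the mug at (155,160) and the handled brush at (425,252), all clear of the finger line.

```bash

python3 - <<'E'
from h import *
w,t,s=load("wrist8"),load("top0"),load("side0")
print(plane(w,(332,238),.13)*1000,tri(w,(332,238),s,(261.3,153.5)),tri(w,(332,238),t,(199,271)))
E
```

```text
[509.0689624  291.11294002 130.        ] (array([0.50917667, 0.29111974, 0.13003814]), np.float64(0.00022421686442765636)) (array([0.50765474, 0.29022206, 0.12752061]), np.float64(0.0035472329345874656))
```

```bash

python3 -m crank '{"travel":[[-0.1,1.2,0],[-0.1,1.2,-4],[-0.1,1.2,-8],[-0.1,1.2,-12],[-0.1,1.2,-13.4]],"turn":[[0,0,0],[0,0,0],[0,0,0],[0,0,0],[0,0,0]],"gripper":[0,0,0,0,0]}' 45
python3 -m crank '{"travel":[[0,0,0],[0,0,0],[0,0,0],[0,0,0],[0,0,0]],"turn":[[0,0,0],[0,0,0],[0,0,0],[0,0,0],[0,0,0]],"gripper":[0.3,0.6,1,1,1]}' 45
python3 -m crank '{"travel":[[0,0,0],[0,0,0],[0,0,2],[0,0,6],[0,0,10]],"turn":[[0,0,0],[0,0,0],[0,0,0],[0,0,0],[0,0,0]],"gripper":[1,1,1,1,1]}' 45
```

```text
clock: 20.6
position: [0.5067, 0.2915, 0.064]
tool_rot: [-3.137, 0.001, 1.981]
force: [0.9, 0.3, -0.1]
grip_width: 0.0853
finger_force: 0.0
clock: 21.1
position: [0.5093, 0.292, 0.0694]
tool_rot: [3.139, -0.001, 1.982]
force: [-1.6, -0.2, 5.2]
grip_width: 0.0468
finger_force: 45.4
clock: 21.6
position: [0.5084, 0.2913, 0.1698]
tool_rot: [3.141, -0.0, 1.981]
force: [0.7, 2.0, -1.9]
grip_width: 0.0467
finger_force: 47.1
```

```bash

python3 -m crank '{"travel":[[1.3,-4.3,0],[2.6,-8.6,0],[3.9,-12.9,0],[5.2,-17.2,0],[6.5,-21.5,0]],"turn":[[0,0,0],[0,0,0],[0,0,0],[0,0,0],[0,0,0]],"gripper":[1,1,1,1,1]}'
python3 -m crank '{"travel":[[1.3,-4.3,0],[2.6,-8.6,0],[3.2,-11,0],[3.2,-11,0],[3.2,-11,0]],"turn":[[0,0,0],[0,0,0],[0,0,0],[0,0,0],[0,0,0]],"gripper":[1,1,1,1,1]}'
python3 - <<'E'
from workcell import bot
import cv2,numpy as np
f=bot.grab_frame("wrist"); np.savez("pics/wrist9.npz",**f)
g=bot.grab_frame("side"); np.savez("pics/side9.npz",**g)
cv2.imwrite("pics/c9.png",np.hstack([cv2.resize(f["pixels"],(400,300)),cv2.resize(g["pixels"][180:300,220:380],(400,300))])[...,::-1])
E
```

```text
clock: 22.1
position: [0.5741, 0.0749, 0.169]
tool_rot: [3.139, -0.0, 1.982]
force: [0.4, 0.9, -1.2]
grip_width: 0.0467
finger_force: 47.2
clock: 22.6
position: [0.6057, -0.0337, 0.1684]
tool_rot: [3.14, 0.0, 1.981]
force: [0.7, 1.3, -1.9]
grip_width: 0.0465
finger_force: 47.3
```

View pics/c9.png

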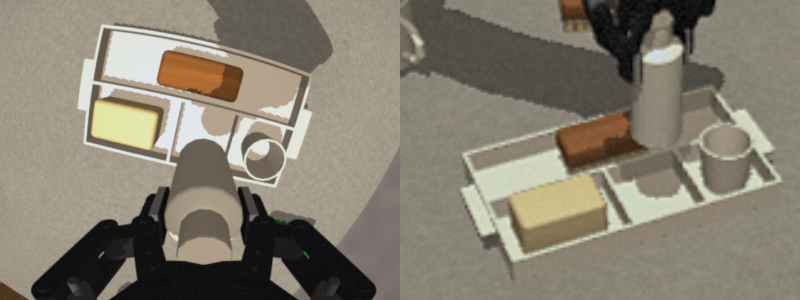

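The soap, cup and brush are in their bays and the caddy has not moved (corner still at 515,278). The bottle is held upright over the empty middle bay, so I lower it.

```bash

python3 -m crank '{"travel":[[0,0,-3],[0,0,-6],[0,0,-8],[0,0,-9],[0,0,-9.3]],"turn":[[0,0,0],[0,0,0],[0,0,0],[0,0,0],[0,0,0]],"gripper":[1,1,1,1,1]}'
python3 -m crank '{"travel":[[0,0,-0.1],[0,0,-0.1],[0,0,-0.1],[0,0,-0.1],[0,0,-0.1]],"turn":[[0,0,0],[0,0,0],[0,0,0],[0,0,0],[0,0,0]],"gripper":[1,1,0.35,0.25,0]}'
python3 -m crank '{"travel":[[0,0,3],[0,0,7],[0,0,11],[0,0,15],[0,0,18]],"turn":[[0,0,0],[0,0,0],[0,0,0],[0,0,0],[0,0,0]],"gripper":[0,0,0,0,0]}'
python3 -m crank '{"travel":[[-4,0,0],[-8,0,0],[-12,0,0],[-16,0,0],[-18,0,0]],"turn":[[0,0,0],[0,0,0],[0,0,0],[0,0,0],[0,0,0]],"gripper":[0,0,0,0,0]}'
python3 - <<'E'
from workcell import bot
import cv2,numpy as np
f=bot.grab_frame("top"); g=bot.grab_frame("side")
cv2.imwrite("pics/c10.png",np.hstack([cv2.resize(f["pixels"][150:375,100:400],(400,300)),cv2.resize(g["pixels"][120:300,200:440],(400,300))])[...,::-1])
E
```

```text
clock: 23.2
position: [0.6052, -0.0328, 0.0743]
tool_rot: [-3.141, -0.001, 1.983]
force: [-10.8, 0.8, 30.1]
grip_width: 0.0468
finger_force: 50.5
clock: 23.7
position: [0.6057, -0.0334, 0.0737]
tool_rot: [3.141, 0.0, 1.982]
force: [0.3, 0.4, -0.3]
grip_width: 0.0768
finger_force: 0.0
clock: 24.2
position: [0.6057, -0.0338, 0.256]
tool_rot: [3.14, 0.001, 1.982]
force: [-0.1, -0.1, 0.3]
grip_width: 0.0854
finger_force: 0.0
clock: 24.7
position: [0.4227, -0.0337, 0.2532]
tool_rot: [-3.142, -0.002, 1.981]
force: [1.3, -0.3, 0.2]
grip_width: 0.0852
finger_force: 0.0
```

View pics/c10.png

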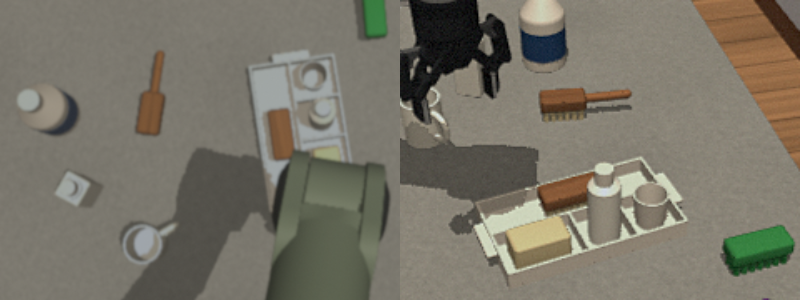

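Both views show all four items seated in their bays, the bottle upright, and the mug, square bottle, handled brush and jug where they were. The gripper is clear, so I hand in the job.

```bash
python3 -c "
from workcell import bot
print(bot.job_done())"
```

```text
the job is handed in; nothing more can be done
None
```

The kit is packed and the job is handed in at about 25 s: brush in the long bay, soap in the wide bay, cup and round bottle upright in the two small bays, the look-alikes never touched and no shift of the caddy visible.

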